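Uncover the block heater with the lid lifter

ROBOT

A 6-joint arm with a two-finger parallel gripper is mounted at the origin on a cart in front of the work surface, level with it; the furniture and walls round the work are solid. World frame = base frame: x ahead of the robot, y to its left, z up, the work surface at z = 0. Lengths are in m, angles in rad, forces in N, time in s.
With the tool pointing down it reaches from about 0.35 to 0.85 m from the base axis. Payload 8.1 kg.
Tool frame: the origin (TCP) lies midway between the tips of the shut fingers; the grasp point (between the pads) lies 19 mm behind it; z points along the fingers, y is the line along which they close (so a half turn about z gives the same grasp; the last joint's range is limited). The gripper opens to 93 mm and grips with 3 to 60 N. Pads are 15 mm wide; open, the fingers measure 128 mm over their backs; the gripper's body (75 mm by 188 mm) begins 65 mm behind the grasp point.
Start: joints at [-1.413, 0.13, 1.488, -0, 1.523, -0.085], TCP at [0.144, -0.582, 0.219] pointing down, gripper open.
Joint ranges: [-2.96, 2.96], [-0.89, 2.26], [0.02, 2.5], [-1.34, 4.48], [0, 2.73], [-2.66, 2.66]. Speed limits (rad/s): [2.39, 2.39, 2.79, 3.14, 3.14, 3.14].

INTERFACE

Orientations are given as a unit quaternion [x, y, z, w].
In Python, from bench import bot gives the robot as it stands.
- The arm moves only by the tool drive_effector, called after "Call:" as name(argument=value, ...) on one line, values as JSON. Schema: {"type":"object","properties":{"deltas":{"type":"object","properties":{"tx":{"type":"array","items":{"type":"number"},"minItems":1,"maxItems":12},"ty":{"type":"array","items":{"type":"number"},"minItems":1,"maxItems":12},"tz":{"type":"array","items":{"type":"number"},"minItems":1,"maxItems":12},"twist":{"type":"array","items":{"type":"number"},"minItems":1,"maxItems":12},"jaw":{"type":"array","items":{"type":"number"},"minItems":1,"maxItems":12}},"additionalProperties":false,"required":["tx","ty","tz","twist","jaw"]},"only":{"type":"string"},"quiet":{"type":"boolean"},"lines":{"type":"string"}},"required":["deltas"],"additionalProperties":false}. deltas is an object with one list for each field, all of the same length, 1 to 12, a row being the entries at one place: tx, ty, tz (the shift in units of 5 mm), twist (a turn about the tool's z in units of 0.1 rad), jaw (the opening from 0.0 (shut) to 1.0 (fully open)); each row is the pose to reach, as a shift and turn from the pose commanded when the call began, along the tool's axes at that moment; what a row does not reach only later rows make up. A row lasts 1/8 s, in which the tool goes at most 0.0625 m and 0.188 rad, less where a joint would pass 70% of its speed; a pose out of reach is approached as far as the arm can. The fingers move at their own pace and stop on an object; the grip force is fixed at half the most. Time passes only in rows, so rows that do not move let the fingers close. The tool returns the time, the measured TCP pose, the force, the opening and the grip force at its end. only (a regular expression) keeps the lines of the reply that match it, lines (a string "A,B") keeps lines A to B, and quiet returns only ok. Input that does not fit is refused with a message, and nothing moves.
- bot.observe(): the state, without advancing time (a new reading comes with each control period).
- bot.capture(name): name is "side" or "top"; returns the picture (420x560x3 uint8, blue, green, red); there is no depth.
- bot.camera_params(name): a dict with "intrinsics" (3x3 intrinsics, pixels), "rvec" (rotation vector, rad) and "tvec" (3), from world to camera coordinates, as OpenCV has them. Camera axes: x right, y down, z forward; pixel columns grow to the right and rows downward; lengths in m; the calibration is good to about 2 mm. A picture is of the moment at which its call begins. camera_params takes no time and is no camera call.
- bot.sign_off(): hands the job in; it is judged then, once.
The state is a dict: "clock": time; "joint_positions": joint angles; "dq": joint speeds; "effort": joint torques, N m; "tcp_pos": TCP position; "orientation": TCP orientation; "ft_force": force on the tool from outside, world axes, zero at the start; "moment": the same for the moment, N m; "finger_gap": opening from 0.0 (shut) to 1.0 (fully open); "grip_force": force on a finger pad.
Only numpy, scipy, OpenCV 4.12 (cv2) and the standard library are available. Lean on these libraries where they do the work, as an engineer would, in place of code of your own. Each camera call takes 0.05 s, during which the arm holds its last target. There are 200 camera calls.

TASK

The plug lid on the round block heater is hot: take it off with the red-handled lid lifter hooked under its swinging loop handle, never letting the gripper touch the lid or its loop, and keep the lid level all the way. Set the lid down gently, flat on the middle of the round cork rest, unhook the lifter and stand it upright back on the middle of its black rubber pad. Leave the tape roll and the spanner where they lie.

Things in the scene. Friction and masses are not known exactly. Their poses are not given: they have to be found in the camera images.
- heater: fixed white round block heater, 136 mm across and 70 mm high, with a round open well 92 mm across in its top; small grey control panel on its -x side. Origin: centre of its underside, z up.
- lid: loose hot lid, 0.3 to 0.5 kg: white plug 86 mm across, 28 mm high (hangs in the heater's well, 3 mm play all round) under an aluminium flange 114 mm across, 8 mm thick, which rests on the heater's top. Origin: centre of the plug's underside; z up; flange top at z = 36 mm. On it stand two ears, 8 mm thick, 14 mm wide, centred at x = 0, y = -38 and +38 mm, up to z = 70 mm.
- loop_hinge (a point): middle of the loop's hinge, on the lid at x = y = 0, z = 62 mm; hinge axis = lid's y. Steel loop between the ears: bar 8 mm thick along y, straight from y = -26 to +26 mm, its centre 45 mm from the hinge; arms at y = -32, +32 mm. It mostly lies against a stop, 60 degrees from upright to the lid's +x or -x (which is not reported), and falls back there unless left within 10 degrees of upright.
- lifter: loose C-shaped steel lid lifter with a red handle, 0.22 kg, standing upright, 108 mm high. Origin: on its underside, below the grip point; z up; x along the tines to their tips. At the back (x = -58 to -50 mm) a stem 36 mm wide joins tines and handle; a cross foot 60 mm wide, 8 mm high, lies at its bottom (x = -60 to -48 mm). 76 mm free height between tines and handle.
- lifter_grip (a point): grip point of the lifter, on the centre line of its red handle, 96 mm above its underside. The handle is a bar 22 mm wide (y), 24 mm high, from x = -60 to +46 mm: grip it from above across y here, so that the load hangs straight below the grip.
- tine_mid (a point): middle between the tines, on their top face, 88 mm below the grip; the loop's bar should hang here. Tines 8 x 8 mm at y = -14, +14 mm, x = -54 to +60 mm; tip lips (x = 54 to 60 mm) rise 10 mm; cross ridges (half-round, 6 mm high) at x = -30, -11, +11, +30 mm. A leaning loop pushed up binds on them and pulls them towards the hinge along its arms; upright it pulls straight down, lid level.
- cork_rest: fixed round cork disc, 120 mm across, 8 mm thick, on the table; where the lid goes. Origin: centre of its underside, on the table.
- pad: fixed black rubber pad, 130 x 90 mm, 4 mm thick, on the table; the lifter stands on it at the start and at the end. Origin: centre of its underside, on the table; x along its long side.
- tape_yellow: yellow tape roll lying flat, 56 mm across, 17 mm high; bystander. Origin: centre of its underside.
- spanner: steel spanner, 27 x 177 x 8 mm, lying; bystander. Origin: centre of its underside.

How it is judged:
On the way, in this order (a step that is already met when the one before it is completed fails the run):
1. the lid hangs on the lifter, clear of the heater and level (within 12 degrees) (z of lid in the frame of heater above 0.072 m and contact force between lid and lifter above 1 N and contact force between lid and heater below 0.05 N and angle between lid's own z axis and vertical below 0.21 rad), for 0.3 s.
2. the lid stands flat on the cork rest, unhooked from the lifter (horizontal distance between lid and cork_rest below 0.025 m and height (world z) of lid below 0.013 m and angle between lid's own z axis and vertical below 0.06 rad and contact force between lid and lifter below 0.05 N), for 0.3 s.
At the end, for the whole second after the job is handed in: The lid lies flat (within 3 degrees) and still on the cork rest, its centre within 25 mm of the rest's centre and free of the lifter; the lifter stands upright (within 4 degrees), still, on its rubber pad, its origin within 30 mm of the pad's centre (all of step 2 and linear speed of each of lid, lifter below 0.02 m/s and horizontal distance between lifter and pad below 0.03 m and height (world z) of lifter below 0.009 m and angle between lifter's own z axis and vertical below 0.08 rad); the robot touches nothing.
It fails at once if the lid tips more than 15 degrees (angle between lid's own z axis and vertical above 0.26 rad).
It fails at once if the gripper or the arm touches the hot lid or its loop (contact force between lid and the fingers above 0.5 N or contact force between lid and the arm above 0.5 N).
It fails at once if the lid is banged down on the cork rest (more than 40 N) (contact force between lid and cork_rest above 40 N).
It fails at once if the tape roll or the spanner is moved more than 20 mm (distance of any of tape_yellow, spanner from where it was at the start of the episode above 0.02 m).
It also fails if it takes over 72 s, if anything falls off the work surface, if the arm or the gripper's body presses on something with over 40 N, if the wrist force passes 120 N, or if a joint passes its speed limit or range.

## Working session

There is one attempt and no reset: what is moved stays moved. The work goes in short steps, Python scripts to look and compute and a tool call to move; the robot and the scene stay as the last step left them, time stands still between calls to the robot, and variables do not carry over. Pictures are saved under pics/ and viewed, at most 10 in all, crops included, and the job is handed in when it is done.

```bash
ls; mkdir -p pics; python3 - <<'E'
from bench import bot
import cv2,numpy as np
for n in("side","top"):
    cv2.imwrite(f"pics/{n}0.png",bot.capture(n)); p=bot.camera_params(n); R=cv2.Rodrigues(np.array(p["rvec"]))[0]
    print(n,p["intrinsics"],"C",-R.T@np.array(p["tvec"]).ravel()); print(R)
s=bot.observe();print(s["tcp_pos"],s["orientation"],s["clock"])
E
```

```text
bench.py
pics
side [[467.23624705   0.         274.71598739]
 [  0.         467.23624705 206.57217988]
 [  0.           0.           1.        ]] C [0.56772235 0.90561639 0.58051369]
[[-0.99451013  0.10462247 -0.00193305]
 [ 0.06326281  0.58643742 -0.80752026]
 [-0.08335115 -0.80320937 -0.58983667]]
top [[475.12300092   0.         279.44833375]
 [  0.         475.12300092 214.1836888 ]
 [  0.           0.           1.        ]] C [0.31074144 0.21469701 1.00795971]
[[ 0.07615271 -0.99709496  0.00154938]
 [-0.97035654 -0.07446785 -0.22991897]
 [ 0.22936642  0.0160055  -0.97320854]]
[ 0.14420262 -0.58190334  0.21769711] [ 9.92638101e-01  1.21115318e-01 -2.31608315e-05 -8.24382840e-04] 0.1
```

View pics/top0.png

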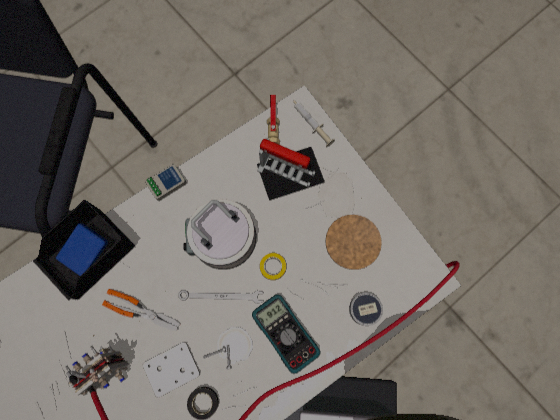

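View pics/side0.png

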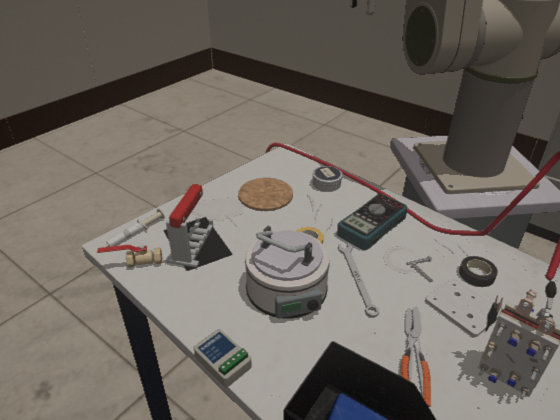

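The top view shows the lifter handle from (262,147) to (310,162), the pad near (291,173), the cork near (353,242), the heater and lid near (220,230), the tape at (273,266) and the spanner at (220,295). Next I'll zoom in on the loop and lifter.

```bash
python3 - <<'E'
import cv2,numpy as np
t=cv2.imread("pics/top0.png");s=cv2.imread("pics/side0.png")
a=cv2.resize(t[180:280,170:270],(400,400),interpolation=cv2.INTER_CUBIC)
b=cv2.resize(s[220:320,235:335],(400,400),interpolation=cv2.INTER_CUBIC)
cv2.imwrite("pics/c1.png",np.hstack([a,b]))
a=cv2.resize(t[125:210,245:335],(400,378),interpolation=cv2.INTER_CUBIC)
b=cv2.resize(s[180:265,155:245],(400,378),interpolation=cv2.INTER_CUBIC)
cv2.imwrite("pics/c2.png",np.hstack([a,b]))
E
```

```text
(no output)
```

View pics/c1.png

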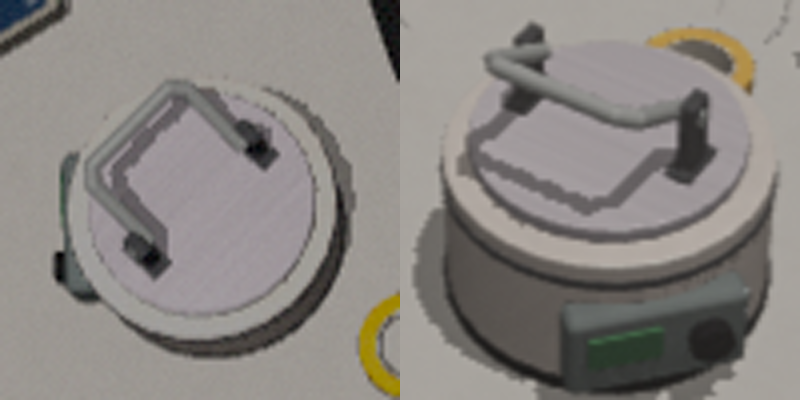

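View pics/c2.png

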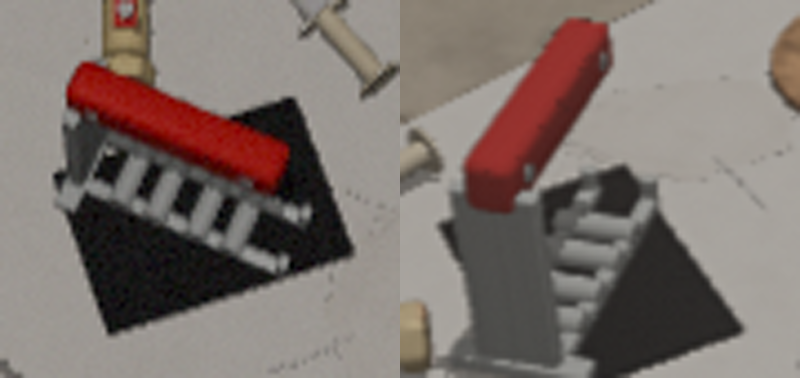

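The lid crop shows the ears at top (235,215) and (205,242), with the bar corners at (215,202) and (194,221). So the loop leans up-left in the image, which is +x+y. The lifter's stem is at the left and its tips point right-down. I'll triangulate these points.

```bash
cat > h.py <<'E'
from bench import bot
import cv2,numpy as np
from scipy.spatial.transform import Rotation as Rot
P={n:bot.camera_params(n) for n in("side","top")}
def ray(n,uv):
    p=P[n];R=cv2.Rodrigues(np.array(p["rvec"]))[0];K=np.array(p["intrinsics"])
    d=R.T@np.linalg.inv(K)@np.array([*uv,1.]);return -R.T@np.array(p["tvec"]).ravel(),d/np.linalg.norm(d)
def plane(n,uv,z):
    c,d=ray(n,uv);return c+d*(z-c[2])/d[2]
def tri(a,b):
    c1,d1=ray("top",a);c2,d2=ray("side",b)
    s=np.linalg.lstsq(np.c_[d1,-d2],c2-c1,rcond=None)[0];p,q=c1+s[0]*d1,c2+s[1]*d2
    return (p+q)/2,np.linalg.norm(p-q)
def ell(m):
    c=max(cv2.findContours(m,cv2.RETR_EXTERNAL,cv2.CHAIN_APPROX_NONE)[0],key=cv2.contourArea);return c
E
python3 - <<'E'
from h import *
np.set_printoptions(precision=4,suppress=True)
T=lambda x,y:(170+x/4-.4,180+y/4-.4); S=lambda x,y:(235+(x-400)/4-.4,220+y/4-.4)
for k,a,b in[("ear1",(262,137),(530,30)),("ear2",(138,250),(695,97)),("barA",(178,88),(622,118)),("barA'",(178,88),(495,60)),("barB",(95,168),(622,118)),("barB'",(95,168),(495,60))]: print(k,*tri(T(*a),S(*b)))
T=lambda x,y:(245+x/4.444-.4,125+y/4.444-.4); S=lambda x,y:(155+(x-400)/4.444-.4,180+y/4.444-.4)
for k,a,b in[("stemend",(82,80),(490,163)),("tipend",(280,158),(592,24))]: print(k,*tri(T(*a),S(*b)))
print("pad",[plane("top",T(*q),.004)[:2] for q in[(295,97),(353,252),(110,332),(57,180)]])
t=cv2.imread("pics/top0.png");s=cv2.imread("pics/side0.png")
for n,im,w in(("top",t,(320,210,390,275)),("side",s,(230,170,300,215))):
    h=cv2.cvtColor(im,cv2.COLOR_BGR2HSV);m=np.zeros(h.shape[:2],np.uint8);x0,y0,x1,y1=w
    m[y0:y1,x0:x1]=cv2.inRange(h,(3,60,40),(22,255,255))[y0:y1,x0:x1]
    q=np.array([plane(n,p[0].astype(float),.008)[:2] for p in ell(m)]);(c,r)=cv2.minEnclosingCircle((q*1000).astype(np.float32));print("cork",n,c,r)
    r_=cv2.inRange(h,(0,170,70),(6,255,255))|cv2.inRange(h,(174,170,70),(180,255,255))
    w2=(255,135,320,175) if n=="top" else (165,180,210,230)
    m[:]=0;m[w2[1]:w2[3],w2[0]:w2[2]]=r_[w2[1]:w2[3],w2[0]:w2[2]];c=ell(m)
    print("red",n,cv2.minAreaRect(c),[plane("top",p,.096)[:2] for p in cv2.boxPoints(cv2.minAreaRect(c))] if n=="top" else "",np.array(ell(m))[:,0].mean(0))
E
```

```text
ear1 [0.5181 0.3156 0.1067] 0.0017955144189899586
ear2 [0.4583 0.3685 0.1105] 0.0037879046730489177
barA [0.5126 0.3653 0.1119] 0.050478635087422036
barA' [0.5349 0.356  0.1256] 0.002044994731941055
barB [0.4919 0.3917 0.1238] 0.00036207762110382585
barB' [0.5133 0.3842 0.1415] 0.04948736753987657
stemend [0.6685 0.2736 0.1092] 0.0013249946995650957
tipend [0.6354 0.1821 0.1098] 0.003439903999215275
pad [array([0.7088, 0.1725]), array([0.6293, 0.1387]), array([0.579 , 0.2558]), array([0.6555, 0.2886])]
cork top (499.316162109375, 69.81041717529297) 59.66729736328125
red top ((284.2958984375, 152.78994750976562), (51.61539077758789, 12.0), 22.619861602783203) [array([0.6598, 0.2835]), array([0.6845, 0.2761]), array([0.649, 0.176]), array([0.6247, 0.1839])] [284.6937 152.7748]
cork side (501.4146423339844, 74.1115493774414) 62.50180435180664
red side ((185.6387176513672, 202.09825134277344), (9.656288146972656, 42.87527847290039), 35.31121063232422)  [185.5181 202.0241]
```

```bash
cat >> h.py <<'E'
def go(x,y,z,yaw_y=None):
    """shift in tool axes and turn about tool z to bring TCP to x,y,z with tool y at world angle yaw_y (deg)"""
    s=bot.observe();R=Rot.from_quat(s["orientation"]).as_matrix();d=R.T@(np.array([x,y,z])-s["tcp_pos"])
    cur=np.degrees(np.arctan2(R[1,1],R[0,1]));t=0 if yaw_y is None else -np.radians((yaw_y-cur+90)%180-90)
    print("t",s["clock"],"tcp",np.round(s["tcp_pos"],4),"yaw",round(cur,1),"F",np.round(s["ft_force"],2),"gap",s["finger_gap"],"grip",s["grip_force"]);print("shift",np.round(d,4),"turn",round(t,3))
E
python3 -c "
from h import *
go(.651,.2225,.2,-19.6)"
```

```text
t 0.1 tcp [ 0.1442 -0.5819  0.2177] yaw -76.1 F [ 0.91 -0.2   0.9 ] gap 0.9979885424799374 grip 0.0
shift [ 0.6853 -0.6589  0.0189] turn -0.986
```

The rows are not in the units I measure in: shifts go in units of 5 mm and turns go in units of 0.1 rad. I convert before sending: -0.48 m is -96, 0.48 m is 96, -0.5 rad is -5.

Call:
drive_effector(deltas={"tx":[8, 16, 24, 32, 40, 48, 56, 64, 72, 80, 88, 96], "ty":[-8, -16, -24, -32, -40, -48, -56, -64, -72, -80, -88, -96], "tz":[0, 0, 0, 0, 0, 0, 0, 0, 0, 0, 0, 0], "twist":[-1, -2, -3, -4, -5, -6, -7, -8, -9, -9.86, -9.86, -9.86], "jaw":[1, 1, 1, 1, 1, 1, 1, 1, 1, 1, 1, 1]})

```text
clock: 1.6
tcp_pos: [0.4953, 0.0008, 0.2184]
orientation: [0.817, 0.577, -0.0, 0.0]
ft_force: [1.4, 0.6, 0.1]
finger_gap: 1.001
grip_force: 0.0
```

```bash
python3 -c "
from h import *
go(.651,.2225,.2,-19.6)"
```

```text
t 1.6 tcp [0.4953 0.0008 0.2184] yaw -19.6 F [1.39 0.65 0.14] gap 1.0011896596454184 grip 0.0
shift [0.2611 0.0724 0.0183] turn 0.0
```

To row units: 0.261 m is 52.2, 0.24 m is 48.

Call:
drive_effector(deltas={"tx":[10, 20, 30, 40, 48, 52.2, 52.2, 52.2], "ty":[2.8, 5.6, 8.4, 11.2, 13.2, 14.48, 14.48, 14.48], "tz":[0, 0, 0, 0, 0, 0, 3.6, 3.6], "twist":[0, 0, 0, 0, 0, 0, 0, 0], "jaw":[1, 1, 1, 1, 1, 1, 1, 1]})

```text
clock: 2.6
tcp_pos: [0.6486, 0.2194, 0.197]
orientation: [0.817, 0.576, -0.003, -0.001]
ft_force: [-0.1, 0.1, 0.2]
finger_gap: 1.004
grip_force: 0.0
```

```bash
python3 - <<'E'
from h import *
go(.651,.2225,.081,-19.6)
cv2.imwrite("pics/p1.png",np.vstack([cv2.resize(bot.capture("top")[110:220,230:350],None,fx=2.5,fy=2.5),cv2.resize(bot.capture("side")[130:250,140:260],None,fx=2.5,fy=2.5)]))
E
```

```text
t 2.6 tcp [0.6486 0.2194 0.197 ] yaw -19.6 F [-0.14  0.13  0.18] gap 1.0039091106095182 grip 0.0
shift [0.0041 0.0018 0.1159] turn -0.0
```

View pics/p1.png

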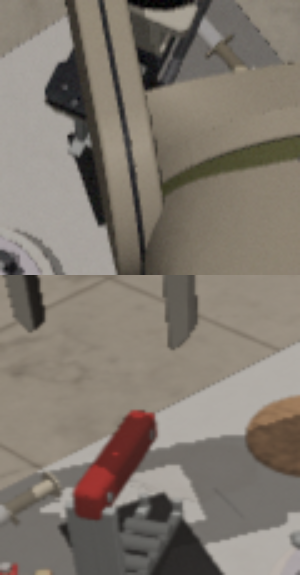

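The side crop shows the open fingers straddling the red handle (fingers at crop x 25 and 180, handle at 80–155). I'll descend and grip.

To row units: 0.115 m is 23, 0.1 m is 20.

Call:
drive_effector(deltas={"tx":[0.6, 0.6, 0.6, 0.6, 0.6, 0.6, 0.6, 0.6, 0.6, 0.6, 0.6, 0.6], "ty":[0.4, 0.4, 0.4, 0.4, 0.4, 0.4, 0.4, 0.4, 0.4, 0.4, 0.4, 0.4], "tz":[6, 12, 16, 20, 23, 23, 23, 23, 23, 23, 23, 23], "twist":[0, 0, 0, 0, 0, 0, 0, 0, 0, 0, 0, 0], "jaw":[1, 1, 1, 1, 1, 1, 0, 0, 0, 0, 0, 0]})

```text
clock: 4.2
tcp_pos: [0.6534, 0.2227, 0.0856]
orientation: [0.817, 0.576, -0.0, -0.0]
ft_force: [-0.1, -0.2, 0.4]
finger_gap: 0.404
grip_force: 0.0
```

```bash
python3 -c "
from h import *
go(.651,.2225,.081,-19.6)"
```

```text
t 4.2 tcp [0.6534 0.2227 0.0856] yaw -19.6 F [-0.07 -0.19  0.36] gap 0.4043966626500827 grip 0.0
shift [-0.001  -0.0022  0.0046] turn 0.0
```

To row units: 0.004 m is 0.8.

Call:
drive_effector(deltas={"tx":[0, 0, 0, 0, 0, 0, 0], "ty":[0, 0, 0, 0, 0, 0, 0], "tz":[0.8, 0.8, 0.8, 0.8, 0.8, 0.8, 0.8], "twist":[0, 0, 0, 0, 0, 0, 0], "jaw":[0.45, 0.45, 0, 0, 0, 0, 0]})

```text
clock: 5.08
tcp_pos: [0.6534, 0.2226, 0.0816]
orientation: [0.817, 0.576, -0.0, -0.0]
ft_force: [-2.0, -1.4, -0.2]
finger_gap: 0.236
grip_force: 30.0
```

Call:
drive_effector(deltas={"tx":[0, 0, 0, 0, 0, 0, 0, 0], "ty":[0, 0, 0, 0, 0, 0, 0, 0], "tz":[-2, -4, -8, -12, -16, -20, -20, -20], "twist":[0, 0, 0, 0, 0, 0, 0, 0], "jaw":[0, 0, 0, 0, 0, 0, 0, 0]})

```text
clock: 6.08
tcp_pos: [0.6531, 0.2226, 0.181]
orientation: [0.817, 0.576, -0.0, -0.0]
ft_force: [-0.2, 0.7, -2.2]
finger_gap: 0.236
grip_force: 30.0
```

```bash
python3 - <<'E'
from h import *
go(.651,.2225,.2,-40.5)
a=cv2.resize(bot.capture("top")[70:220,200:350],None,fx=2.5,fy=2.5);b=cv2.resize(bot.capture("side")[90:240,120:270],None,fx=2.5,fy=2.5)
cv2.imwrite("pics/p2.png",np.hstack([a,b]))
E
```

```text
t 6.075 tcp [0.6531 0.2226 0.181 ] yaw -19.6 F [-0.22  0.72 -2.16] gap 0.23629102061761087 grip 29.998044669628143
shift [-0.0008 -0.002  -0.019 ] turn 0.365
```

View pics/p2.png

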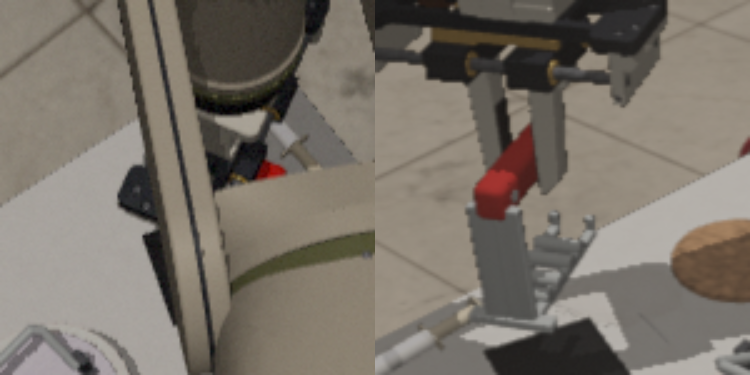

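The lifter hangs upright in the gripper with about 2.2 N of weight. The stem and tines are clear of the pad. Next is the pre-insert pose outside the loop.

```bash
python3 -c "
from h import *
go(.5717,.4411,.173,-40.5)"
```

```text
t 6.175 tcp [0.6526 0.2225 0.18  ] yaw -19.6 F [ 0.88  0.85 -3.09] gap 0.2374385097039821 grip 29.998200237751007
shift [ 0.1788 -0.1496  0.0071] turn 0.365
```

Call:
drive_effector(deltas={"tx":[3, 7, 12, 17, 22, 27, 31, 34, 35.8, 35.8, 35.8], "ty":[-2.6, -6, -10, -14.2, -18.4, -22.6, -26, -28.4, -30, -30, -30], "tz":[0, 0, 0, 0, 0, 0, 0.8, 1.4, 1.4, 1.4, 1.4], "twist":[0.3, 0.7, 1.2, 1.7, 2.2, 2.7, 3.2, 3.5, 3.65, 3.65, 3.65], "jaw":[0, 0, 0, 0, 0, 0, 0, 0, 0, 0, 0]})

```text
clock: 7.55
tcp_pos: [0.5726, 0.4409, 0.1746]
orientation: [0.908, 0.419, -0.0, 0.0]
ft_force: [0.4, 0.7, -3.0]
finger_gap: 0.235
grip_force: 30.0
```

```bash
python3 - <<'E'
from h import *
go(.5133,.3727,.173,-40.5)
a=cv2.resize(bot.capture("top")[110:260,130:280],None,fx=2.6,fy=2.6);b=cv2.resize(bot.capture("side")[110:310,150:350],None,fx=1.95,fy=1.95)
cv2.imwrite("pics/p3.png",np.hstack([a,b]))
E
```

```text
t 7.55 tcp [0.5726 0.4409 0.1746] yaw -40.5 F [ 0.4   0.73 -2.98] gap 0.23480711351247519 grip 29.998137652873993
shift [-0.0903 -0.0007  0.0016] turn -0.0
```

View pics/p3.png

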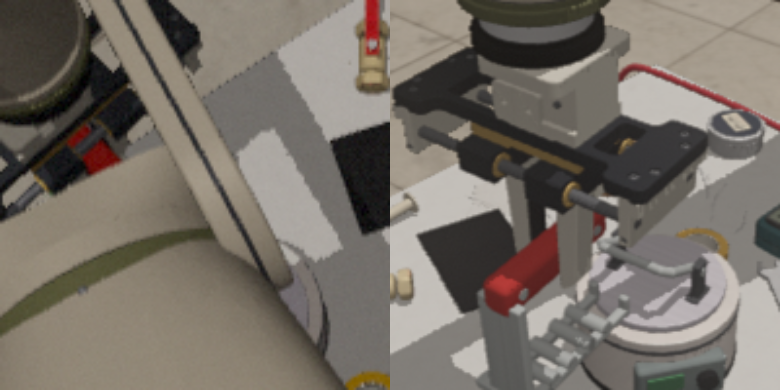

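The side view shows the lifter at the near side of the lid, tips facing the loop bar and below it. The lip tops are at about (255,259) and (270,265). I'll check those against projection.

```bash
python3 - <<'E'
from h import *
for uv in((255.1,258.7),(270.5,265.4)): print(plane("side",uv,.1156))
p=P["side"]
g=np.array([.5726,.4409,.1156]);h=np.array([-.649,-.760,0]);l=np.array([.760,-.649,0])
print(cv2.projectPoints(np.array([g+.057*h+s*.014*l for s in(1,-1)]+[[.488,.343,.104]]),p["rvec"],p["tvec"],p["intrinsics"],None)[0][:,0])
E
```

```text
[0.54410175 0.39808002 0.1156    ]
[0.52307103 0.41459818 0.1156    ]
[[253.19378118 254.42552335]
 [268.66879923 261.74083326]
 [288.1994032  238.03993163]]
```

To row units: -0.09 m is -18, -0.08 m is -16.

Call:
drive_effector(deltas={"tx":[-2, -4, -6, -8, -10, -12, -14, -16, -18, -18, -18], "ty":[0, 0, 0, 0, 0, 0, 0, 0, 0, 0, 0], "tz":[0.4, 0.4, 0.4, 0.4, 0.4, 0.4, 0.4, 0.4, 0.4, 0.4, 0.4], "twist":[0, 0, 0, 0, 0, 0, 0, 0, 0, 0, 0], "jaw":[0, 0, 0, 0, 0, 0, 0, 0, 0, 0, 0]})

```text
clock: 9.02
tcp_pos: [0.5138, 0.3733, 0.1728]
orientation: [0.908, 0.419, 0.0, -0.0]
ft_force: [-0.3, 0.0, -2.0]
finger_gap: 0.234
grip_force: 30.0
```

```bash
python3 - <<'E'
from h import *
go(.5133,.3727,.173,-40.5)
b=cv2.resize(bot.capture("side")[200:300,215:345],None,fx=4,fy=4,interpolation=cv2.INTER_CUBIC)
cv2.imwrite("pics/p4.png",b)
E
```

```text
t 9.025 tcp [0.5138 0.3733 0.1728] yaw -40.5 F [-0.3   0.03 -2.01] gap 0.23376080848675795 grip 29.998198449611664
shift [-0.0008  0.     -0.0002] turn -0.0
```

View pics/p4.png

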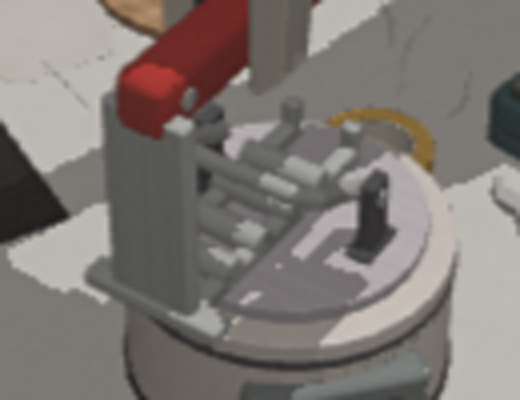

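The view shows the tines under the leaning bar with the lips beyond it, free of contact. Now I'll follow the bar's arc, a little below it, to swing the loop upright.

To row units: -0.04 m is -8, -0.039 m is -7.8.

Call:
drive_effector(deltas={"tx":[0, 0, -0.2, -0.8, -1.4, -2.4, -3.4, -4.4, -5.6, -6.8, -8, -8], "ty":[0, 0, 0, 0, 0, 0, 0, 0, 0, 0, 0, 0], "tz":[-1.6, -2.8, -3.4, -4.4, -5.2, -6, -6.6, -7, -7.4, -7.6, -7.8, -7.8], "twist":[0, 0, 0, 0, 0, 0, 0, 0, 0, 0, 0, 0], "jaw":[0, 0, 0, 0, 0, 0, 0, 0, 0, 0, 0, 0]})

```text
clock: 10.58
tcp_pos: [0.4875, 0.3425, 0.2118]
orientation: [0.908, 0.418, 0.0, 0.0]
ft_force: [-0.1, 0.2, -1.4]
finger_gap: 0.236
grip_force: 30.0
```

```bash
python3 - <<'E'
from h import *
go(.488,.343,.214,-40.5)
b=cv2.resize(bot.capture("side")[180:290,215:345],None,fx=4,fy=4,interpolation=cv2.INTER_CUBIC)
cv2.imwrite("pics/p5.png",b)
E
```

```text
t 10.575 tcp [0.4875 0.3425 0.2118] yaw -40.5 F [-0.11  0.16 -1.41] gap 0.23640500548551976 grip 29.99817967414856
shift [ 0.0007  0.     -0.0022] turn -0.0
```

View pics/p5.png

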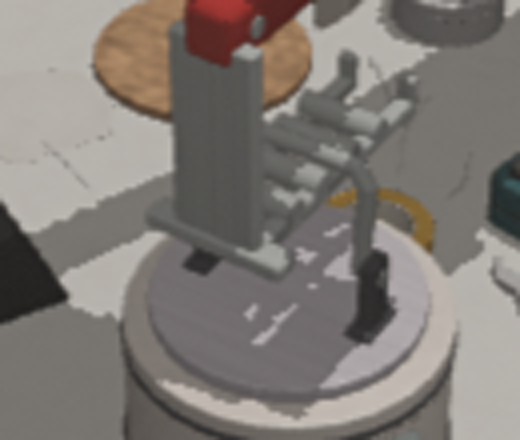

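The loop now stands upright, with its bar lying in the tine valley at crop (310,145). Lifting straight up, slowly.

Call:
drive_effector(deltas={"tx":[0, 0, 0, 0, 0, 0, 0, 0], "ty":[0, 0, 0, 0, 0, 0, 0, 0], "tz":[-0.4, -0.8, -1.2, -1.6, -2, -2.4, -2.8, -2.8], "twist":[0, 0, 0, 0, 0, 0, 0, 0], "jaw":[0, 0, 0, 0, 0, 0, 0, 0]})

```text
clock: 11.62
tcp_pos: [0.4878, 0.3429, 0.226]
orientation: [0.908, 0.419, 0.0, -0.0]
ft_force: [0.1, 0.1, -5.9]
finger_gap: 0.233
grip_force: 30.0
```

Call:
drive_effector(deltas={"tx":[0, 0, 0, 0, 0, 0, 0, 0, 0, 0, 0, 0], "ty":[0, 0, 0, 0, 0, 0, 0, 0, 0, 0, 0, 0], "tz":[-0.8, -2, -3.4, -4.8, -6.2, -7.6, -9, -10.2, -11.2, -11.8, -12, -12], "twist":[0, 0, 0, 0, 0, 0, 0, 0, 0, 0, 0, 0], "jaw":[0, 0, 0, 0, 0, 0, 0, 0, 0, 0, 0, 0]})

```text
clock: 13.12
tcp_pos: [0.4876, 0.3428, 0.2855]
orientation: [0.908, 0.419, -0.0, 0.0]
ft_force: [0.1, -0.4, -5.3]
finger_gap: 0.234
grip_force: 30.0
```

Call:
drive_effector(deltas={"tx":[0, 0, 0], "ty":[0, 0, 0], "tz":[0, 0, 0], "twist":[0, 0, 0], "jaw":[0, 0, 0]})

```text
clock: 13.5
tcp_pos: [0.4877, 0.3428, 0.2855]
orientation: [0.908, 0.419, -0.0, -0.0]
ft_force: [0.4, -0.2, -5.9]
finger_gap: 0.233
grip_force: 30.0
```

```bash
python3 - <<'E'
from h import *
go(.5,.071,.286)
b=cv2.resize(bot.capture("side")[140:320,205:355],None,fx=3.3,fy=3.3,interpolation=cv2.INTER_CUBIC)
cv2.imwrite("pics/p6.png",b)
E
```

```text
t 13.5 tcp [0.4877 0.3428 0.2855] yaw -40.5 F [ 0.43 -0.24 -5.9 ] gap 0.23297637425740714 grip 29.997388422489166
shift [-0.1986  0.1859 -0.0005] turn 0
```

View pics/p6.png

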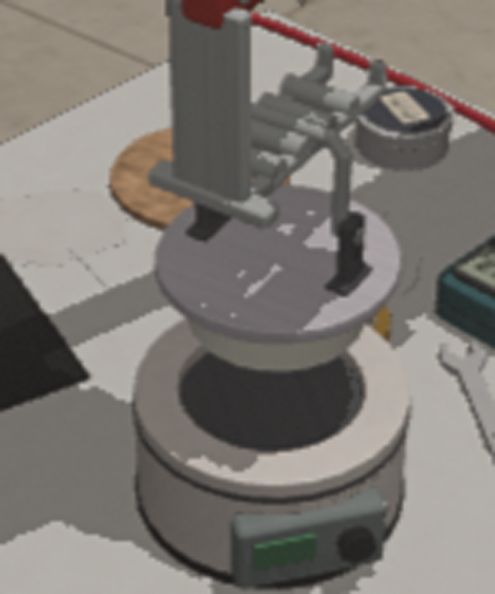

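The lid hangs level and clear of the well. I'll move it smoothly to the cork.

Call:
drive_effector(deltas={"tx":[-0.4, -1.2, -2.4, -4, -5.8, -7.6, -9.4, -11.2, -13, -14.8, -16.6, -18.4], "ty":[0.4, 1.2, 2.2, 3.8, 5.4, 7.2, 8.8, 10.4, 12.2, 13.8, 15.6, 17.2], "tz":[0, 0, 0, 0, 0, 0, 0, 0, 0, 0, 0, 0], "twist":[0, 0, 0, 0, 0, 0, 0, 0, 0, 0, 0, 0], "jaw":[0, 0, 0, 0, 0, 0, 0, 0, 0, 0, 0, 0]})

```text
clock: 15.05
tcp_pos: [0.4934, 0.2161, 0.2856]
orientation: [0.908, 0.419, 0.0, 0.0]
ft_force: [-1.1, -0.4, -6.0]
finger_gap: 0.237
grip_force: 30.0
```

Call:
drive_effector(deltas={"tx":[-1.8, -3.6, -5.4, -7.2, -9, -10.8, -12.6, -14.4, -16.2, -18, -19.4, -20.4], "ty":[1.68, 3.4, 5, 6.8, 8.4, 10, 11.8, 13.4, 15.2, 16.8, 18.2, 19.2], "tz":[0, 0, 0, 0, 0, 0, 0, 0, 0, 0, 0, 0], "twist":[0, 0, 0, 0, 0, 0, 0, 0, 0, 0, 0, 0], "jaw":[0, 0, 0, 0, 0, 0, 0, 0, 0, 0, 0, 0]})

```text
clock: 16.55
tcp_pos: [0.5001, 0.0764, 0.2857]
orientation: [0.908, 0.418, 0.0, 0.0]
ft_force: [-0.2, 0.4, -7.0]
finger_gap: 0.229
grip_force: 30.0
```

Call:
drive_effector(deltas={"tx":[-0.6, -0.8, -0.8, -0.8, -0.8, -0.8], "ty":[0.6, 0.8, 0.8, 0.8, 0.8, 0.8], "tz":[0, 0, 0, 0, 0, 0], "twist":[0, 0, 0, 0, 0, 0], "jaw":[0, 0, 0, 0, 0, 0]})

```text
clock: 17.3
tcp_pos: [0.5005, 0.0715, 0.2856]
orientation: [0.908, 0.419, -0.0, -0.0]
ft_force: [0.1, -0.3, -6.3]
finger_gap: 0.235
grip_force: 30.0
```

```bash
python3 - <<'E'
from h import *
go(.5,.072,.18)
# ears dark & flange: cork visible ring and lid flange ellipse check in side view
im=bot.capture("side");cv2.imwrite("pics/p7.png",im)
E
```

```text
t 17.3 tcp [0.5005 0.0715 0.2856] yaw -40.5 F [ 0.12 -0.27 -6.3 ] gap 0.2348247245209329 grip 29.99727576971054
shift [ 0.     -0.0007  0.1056] turn 0
```

To row units: 0.094 m is 18.8, 0.092 m is 18.4.

Call:
drive_effector(deltas={"tx":[0, 0, 0, 0, 0, 0, 0, 0, 0, 0, 0, 0], "ty":[0, 0, 0, 0, 0, 0, 0, 0, 0, 0, 0, 0], "tz":[0.8, 2.4, 4.4, 6.4, 8.4, 10.4, 12.4, 14.4, 16.2, 17.6, 18.4, 18.8], "twist":[0, 0, 0, 0, 0, 0, 0, 0, 0, 0, 0, 0], "jaw":[0, 0, 0, 0, 0, 0, 0, 0, 0, 0, 0, 0]})

```text
clock: 18.85
tcp_pos: [0.5005, 0.0714, 0.1915]
orientation: [0.908, 0.419, 0.0, -0.0]
ft_force: [-0.7, 0.9, -6.0]
finger_gap: 0.236
grip_force: 30.0
```

Call:
drive_effector(deltas={"tx":[0, 0, 0, 0, 0, 0, 0, 0, 0, 0], "ty":[0, 0, 0, 0, 0, 0, 0, 0, 0, 0], "tz":[0, 0.2, 0.4, 0.6, 0.8, 1, 1.2, 1.4, 1.6, 1.6], "twist":[0, 0, 0, 0, 0, 0, 0, 0, 0, 0], "jaw":[0, 0, 0, 0, 0, 0, 0, 0, 0, 0]})

```text
clock: 20.1
tcp_pos: [0.5004, 0.0714, 0.1835]
orientation: [0.908, 0.419, -0.0, -0.0]
ft_force: [-0.5, 0.3, -6.3]
finger_gap: 0.235
grip_force: 30.0
```

Call:
drive_effector(deltas={"tx":[0, 0, 0, 0, 0, 0], "ty":[0, 0, 0, 0, 0, 0], "tz":[0.2, 0.4, 0.6, 0.8, 0.8, 0.8], "twist":[0, 0, 0, 0, 0, 0], "jaw":[0, 0, 0, 0, 0, 0]})

```text
clock: 20.85
tcp_pos: [0.5008, 0.0714, 0.1801]
orientation: [0.908, 0.419, 0.0, 0.0]
ft_force: [0.5, -0.7, -2.8]
finger_gap: 0.241
grip_force: 30.0
```

To row units: 0.019 m is 3.8, 0.021 m is 4.2.

Call:
drive_effector(deltas={"tx":[0, 0, 0, 0, 0, 0, 0, 0, 0, 0, 0, 0], "ty":[0, 0, 0, 0, 0, 0, 0, 0, 0, 0, 0, 0], "tz":[0.2, 0.4, 0.8, 1.4, 2, 2.6, 3.2, 3.8, 4.2, 4.2, 4.2, 4.2], "twist":[0, 0, 0, 0, 0, 0, 0, 0, 0, 0, 0, 0], "jaw":[0, 0, 0, 0, 0, 0, 0, 0, 0, 0, 0, 0]})

```text
clock: 22.35
tcp_pos: [0.5006, 0.0714, 0.1588]
orientation: [0.908, 0.419, 0.0, 0.0]
ft_force: [-0.5, 0.5, -2.9]
finger_gap: 0.235
grip_force: 30.0
```

```bash
python3 - <<'E'
from h import *
go(.5584,.1399,.159)
T=bot.capture("top");S=bot.capture("side");cv2.imwrite("pics/t8.png",T);cv2.imwrite("pics/s8.png",S)
# predicted pixels of upright bar vs leaning, side view: grey levels
p=P["side"];h=np.array([.5005,.0715,.070]);l=np.array([.760,-.649,0]);u=np.array([.649,.760,0])
for th in(0,10,30,60,-60):
    c=h+.045*(np.sin(np.radians(th))*u+np.cos(np.radians(th))*np.array([0,0,1]))
    q=cv2.projectPoints(np.array([c-.02*l,c,c+.02*l]),p["rvec"],p["tvec"],p["intrinsics"],None)[0][:,0]
    print(th,[(np.round(x).astype(int),S[int(x[1]+.5),int(x[0]+.5)]) for x in q])
E
```

```text
t 22.35 tcp [0.5006 0.0714 0.1588] yaw -40.5 F [-0.54  0.53 -2.87] gap 0.23458879816162373 grip 29.9982887506485
shift [ 0.0896 -0.0005 -0.0002] turn 0
0 [(array([273, 152]), array([83, 85, 86], dtype=uint8)), (array([265, 149]), array([86, 89, 90], dtype=uint8)), (array([257, 146]), array([85, 87, 88], dtype=uint8))]
10 [(array([271, 153]), array([87, 90, 90], dtype=uint8)), (array([263, 151]), array([120, 135, 144], dtype=uint8)), (array([255, 148]), array([85, 86, 88], dtype=uint8))]
30 [(array([267, 159]), array([80, 83, 85], dtype=uint8)), (array([259, 156]), array([109, 118, 124], dtype=uint8)), (array([251, 153]), array([75, 79, 79], dtype=uint8))]
60 [(array([262, 169]), array([78, 80, 81], dtype=uint8)), (array([254, 167]), array([74, 77, 78], dtype=uint8)), (array([246, 164]), array([75, 78, 79], dtype=uint8))]
-60 [(array([284, 153]), array([149, 153, 153], dtype=uint8)), (array([276, 151]), array([ 97, 100, 101], dtype=uint8)), (array([268, 148]), array([74, 76, 83], dtype=uint8))]
```

Call:
drive_effector(deltas={"tx":[0, 0, 0, 0, 0.8, 1.6, 2.4, 3.2, 4], "ty":[0, 0, 0, 0, 0, 0, 0, 0, 0], "tz":[0.8, 1.6, 2.4, 2.8, 2.8, 2.8, 2.8, 2.8, 2.8], "twist":[0, 0, 0, 0, 0, 0, 0, 0, 0], "jaw":[0, 0, 0, 0, 0, 0, 0, 0, 0]})

```text
clock: 23.58
tcp_pos: [0.5137, 0.0869, 0.1447]
orientation: [0.908, 0.419, 0.0, -0.0]
ft_force: [-0.0, 0.2, -2.3]
finger_gap: 0.234
grip_force: 30.0
```

Call:
drive_effector(deltas={"tx":[1, 2, 3.2, 4.4, 5.6, 6.8, 8, 9.2, 10.4], "ty":[0, 0, 0, 0, 0, 0, 0, 0, 0], "tz":[0, 0, 0, 0, 0, 0, 0, 0, 0], "twist":[0, 0, 0, 0, 0, 0, 0, 0, 0], "jaw":[0, 0, 0, 0, 0, 0, 0, 0, 0]})

```text
clock: 24.7
tcp_pos: [0.5475, 0.1265, 0.1446]
orientation: [0.908, 0.419, -0.0, 0.0]
ft_force: [-0.2, -0.6, -2.9]
finger_gap: 0.234
grip_force: 30.0
```

Call:
drive_effector(deltas={"tx":[1.2, 2.4, 3.6, 4.8, 6, 7.2, 8.4, 9.6, 10.8, 10.8], "ty":[0, 0, 0, 0, 0, 0, 0, 0, 0, 0], "tz":[0, 0, 0, 0, 0, 0, 0, 0, 0, 0], "twist":[0, 0, 0, 0, 0, 0, 0, 0, 0, 0], "jaw":[0, 0, 0, 0, 0, 0, 0, 0, 0, 0]})

```text
clock: 25.95
tcp_pos: [0.5826, 0.1675, 0.1446]
orientation: [0.908, 0.419, 0.0, -0.0]
ft_force: [0.4, 0.1, -2.6]
finger_gap: 0.234
grip_force: 30.0
```

```bash
python3 -c "
from h import *
go(.643,.214,.145,-19.6)"
```

```text
t 25.95 tcp [0.5826 0.1675 0.1446] yaw -40.5 F [ 0.4   0.14 -2.58] gap 0.23400268571897043 grip 29.998071491718292
shift [ 0.0746  0.0158 -0.0004] turn -0.365
```

To row units: 0.0746 m is 14.92, 0.073 m is 14.6, -1.136 rad is -11.36.

Call:
drive_effector(deltas={"tx":[1.2, 3, 5, 7, 9, 10.8, 12.4, 13.8, 14.6, 14.92, 14.92, 14.92], "ty":[0.2, 0.6, 1, 1.4, 1.8, 2.2, 2.6, 3, 3.1, 3.16, 3.16, 3.16], "tz":[0, 0, 0, 0, 0, 0, 0, 0, 0, 0, 0, 0], "twist":[-1, -2.2, -3.4, -4.6, -5.8, -7, -8.2, -9.4, -10.5, -11.3, -11.36, -11.36], "jaw":[0, 0, 0, 0, 0, 0, 0, 0, 0, 0, 0, 0]})

```text
clock: 27.45
tcp_pos: [0.6427, 0.2135, 0.1446]
orientation: [0.541, 0.841, -0.0, -0.0]
ft_force: [-0.9, 0.8, -2.6]
finger_gap: 0.237
grip_force: 30.0
```

```bash
python3 - <<'E'
from h import *
go(.643,.214,.083,24.6)
S=bot.capture("side");T=bot.capture("top");cv2.imwrite("pics/s9.png",S);cv2.imwrite("pics/t9.png",T)
np.set_printoptions(precision=4,suppress=True)
# lid flange: non-cork, light region around the cork
for n,I,z in(("side",S,.044),("top",T,.044)):
    c=cv2.projectPoints(np.array([[.5,.072,z]]),P[n]["rvec"],P[n]["tvec"],P[n]["intrinsics"],None)[0][0,0];x,y=c.astype(int)
    h=cv2.cvtColor(I,cv2.COLOR_BGR2HSV);print(n,c);w=h[y-32:y+40:4,x-48:x+48:4]
    print("\n".join("".join("C" if v[1]>80 else "#" if v[2]<60 else "+" if v[2]<110 else "-" if v[2]<150 else "." for v in r) for r in w))
E
```

```text
t 27.45 tcp [0.6427 0.2135 0.1446] yaw 24.5 F [-0.88  0.8  -2.58] gap 0.23733128388844554 grip 29.998088479042053
shift [0.0003 0.0005 0.0616] turn -0.002
side [265.8453 178.3484]
--.......+--.CCCCCC.....
...-.....+..+++...-CC...
--...-...+.....+.....CC.
.......--+.....-.......+
........#+.....-........
........#+.....-........
........+#....-+#-......
.-......#+-----+#+-.....
......----------#--..---
......----------##------
......+--------++-+-----
......C+---------+C-----
...---CC++++-+++++C-----
------CC+-------+CC-----
------+CCC-----+CC+-----
-------+CCCCCCCCC-------
.---------++CC+---------
.-----------------------
top [354.7499 237.7689]
------------------------
------------------------
------------------------
------------------------
------------------------
------------------------
------------------------
------------------------
------------------------
------------------------
------------------------
------------------------
------------------------
------------------------
------------------------
------------------------
------------------------
------------------------
```

The side view shows the lid seated on the cork with its loop upright. Now I'll lower the lifter onto the pad.

To row units: 0.062 m is 12.4, 0.061 m is 12.2.

Call:
drive_effector(deltas={"tx":[0, 0, 0, 0, 0, 0, 0, 0, 0, 0, 0], "ty":[0, 0, 0, 0, 0, 0, 0, 0, 0, 0, 0], "tz":[1.6, 3.6, 5.6, 7.6, 9.4, 10.8, 11.6, 12, 12.2, 12.4, 12.4], "twist":[0, 0, 0, 0, 0, 0, 0, 0, 0, 0, 0], "jaw":[0, 0, 0, 0, 0, 0, 0, 0, 0, 0, 0]})

```text
clock: 28.92
tcp_pos: [0.6429, 0.2137, 0.0828]
orientation: [0.54, 0.841, 0.0, 0.0]
ft_force: [0.1, -0.0, -2.7]
finger_gap: 0.232
grip_force: 30.0
```

Call:
drive_effector(deltas={"tx":[0, 0, 0], "ty":[0, 0, 0], "tz":[0.1, 0.2, 0.2], "twist":[0, 0, 0], "jaw":[0, 0, 0]})

```text
clock: 29.3
tcp_pos: [0.6429, 0.2137, 0.0818]
orientation: [0.54, 0.841, 0.0, 0.0]
ft_force: [0.4, -0.2, -0.6]
finger_gap: 0.236
grip_force: 30.0
```

The rows are not in the units I measure in: shifts go in units of 5 mm and turns go in units of 0.1 rad. I convert before sending: 0.0004 m is 0.08.

Call:
drive_effector(deltas={"tx":[0, 0, 0, 0, 0, 0, 0], "ty":[0, 0, 0, 0, 0, 0, 0], "tz":[0.08, 0.08, 0.08, 0.08, 0.08, 0.08, 0.08], "twist":[0, 0, 0, 0, 0, 0, 0], "jaw":[0, 0.3, 0.5, 0.6, 0.6, 0.6, 0.6]})

```text
clock: 30.18
tcp_pos: [0.6428, 0.2137, 0.0812]
orientation: [0.54, 0.841, -0.0, -0.0]
ft_force: [-0.6, -0.9, -0.7]
finger_gap: 0.601
grip_force: 0.0
```

Call:
drive_effector(deltas={"tx":[0, 0, 0, 0, 0, 0, 0, 0], "ty":[0, 0, 0, 0, 0, 0, 0, 0], "tz":[-2, -6, -12, -20, -28, -36, -40, -40], "twist":[0, 0, 0, 0, 0, 0, 0, 0], "jaw":[0.6, 0.6, 0.6, 0.6, 0.6, 0.6, 0.6, 0.6]})

```text
clock: 31.18
tcp_pos: [0.6438, 0.214, 0.284]
orientation: [0.54, 0.841, 0.002, 0.001]
ft_force: [-0.4, -0.2, -0.5]
finger_gap: 0.6
grip_force: 0.0
```

Call:
drive_effector(deltas={"tx":[-8, -16, -24, -32, -40, -48, -52, -52], "ty":[0, 0, 0, 0, 0, 0, 0, 0], "tz":[0, 0, 0, 0, 0, 0, 0, 0], "twist":[0, 0, 0, 0, 0, 0, 0, 0], "jaw":[0.6, 0.6, 0.6, 0.6, 0.6, 0.6, 0.6, 0.6]})

```text
clock: 32.17
tcp_pos: [0.7504, -0.0244, 0.2778]
orientation: [0.541, 0.841, -0.001, -0.002]
ft_force: [-0.8, 0.0, -0.8]
finger_gap: 0.602
grip_force: 0.0
```

```bash
python3 - <<'E'
from h import *
go(.643,.214,.28)
S=bot.capture("side");T=bot.capture("top");cv2.imwrite("pics/s10.png",S);cv2.imwrite("pics/t10.png",T)
np.set_printoptions(precision=4,suppress=True)
for n,I in(("side",S),("top",T)):
    h=cv2.cvtColor(I,cv2.COLOR_BGR2HSV);r=cv2.inRange(h,(0,170,60),(6,255,255))|cv2.inRange(h,(174,170,60),(180,255,255))
    e=cv2.projectPoints(np.array([[.64,.22,.1]]),P[n]["rvec"],P[n]["tvec"],P[n]["intrinsics"],None)[0][0,0];x,y=e.astype(int)
    m=np.zeros_like(r);m[y-40:y+40,x-45:x+45]=r[y-40:y+40,x-45:x+45];b=cv2.minAreaRect(ell(m))
    print(n,e,b[0],[plane(n,p,.1)[:2] for p in cv2.boxPoints(b)])
    pr=cv2.projectPoints(np.array([[.667,.16,.1],[.618,.267,.1]]),P[n]["rvec"],P[n]["tvec"],P[n]["intrinsics"],None)[0][:,0];print(pr)
    c=cv2.projectPoints(np.array([[.5,.072,.044]]),P[n]["rvec"],P[n]["tvec"],P[n]["intrinsics"],None)[0][0,0];x,y=c.astype(int)
    w=h[y-36:y+40:4,x-48:x+48:3]
    print("\n".join("".join("C" if v[1]>80 else "#" if v[2]<60 else "+" if v[2]<110 else "-" if v[2]<150 else "." for v in q) for q in w))
E
```

```text
t 32.175 tcp [ 0.7504 -0.0244  0.2778] yaw 24.4 F [-0.75  0.   -0.82] gap 0.6018815523127916 grip 0.0
shift [ 0.2615  0.0009 -0.0016] turn 0
side [194.2099 201.2266] (194.00003051757812, 198.00001525878906) [array([0.6714, 0.1666]), array([0.6588, 0.1478]), array([0.6122, 0.2502]), array([0.6245, 0.2656])]
[[180.7316 183.6111]
 [206.3647 216.4201]]
--------------------------------
------------+-----C+CCCCC.------
------------+---+--.....-CCC.---
------------+---...--.......CCC.
------------+-------++-+------+C
----------+#++------++----------
--------+--##+++++++++----------
----------.##.......+++---------
--+------.+#+.......-#+..-------
+-
[... 461 characters left out ...]
55]), array([0.6065, 0.2621])]
[[318.9871 148.7299]
 [264.4429 167.7692]]
........................--------
........................--------
.......................---------
.............-....-....---------
..........-............---------
.........-.........++-----------
........-..........+--.---------
.................-+--+.---------
.......+........---....---------
.......-.......---....---+------
.......-......+--.....----------
.......C.....+--......---+------
.......C..-+++........--+-+--+-+
........C..-#+-.......-++-----++
........-C...-........-+--+--+--
.........-C-.........+C-----+--+
...........-CC-....CC+----+++--+
..............-----.--++-+++----
....................++++++-++--+
```

Both views agree: the handle stands over the pad centre, and the lid lies on the cork with its loop upright.

To row units: -0.26 m is -52, -0.02 m is -4.

Call:
drive_effector(deltas={"tx":[-52, -52, -52], "ty":[0, 0, 0], "tz":[-4, -4, -4], "twist":[0, 0, 0], "jaw":[0.6, 0.6, 0.6]}, quiet=true)

```text
ok
```

```bash
python3 -c "
from h import *
print(bot.sign_off())"
```

```text
the job is handed in; nothing more can be done
None
```

I've handed the job in: the last camera check showed the lid flat on the cork with its loop upright and free of the lifter, and the lifter upright on the middle of its pad. One slip: my last settling command sent the raised, empty gripper further off to the side instead of holding it still, and I took no picture after it; sign-off gave no verdict.

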